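# Open the safety-capped tablet bottle that the small mug is set out for

## Robot

A 6-joint arm with a two-finger parallel gripper is mounted at the origin on a cart in front of the work surface, level with it; the furniture and walls round the work are solid. World frame = base frame: x ahead of the robot, y to its left, z up, the work surface at z = 0. Lengths are in mm, angles in rad, forces in N, time in s.
With the tool pointing down it reaches from about 350 to 975 mm from the base axis. Payload 7.1 kg.
Tool frame: the origin (TCP) lies between the finger pads, 19 mm behind the fingertips; this is the grasp point; z points along the fingers, y is the line along which they close (so a half turn about z gives the same grasp; the last joint's range is limited). The gripper opens to 88 mm and grips with 3 to 60 N. Pads are 20 mm wide; open, the fingers measure 115 mm over their backs; the gripper's body (75 mm by 178 mm) begins 61 mm behind the grasp point.
Start: joints at [-1.239, 0.423, 1.63, -0, 1.089, -0.019], TCP at [214.798, -586.913, 241.375] pointing down, gripper open.
Joint ranges: [-3, 3], [-0.9, 2.11], [0.09, 2.58], [-1.31, 4.45], [0.11, 2.69], [-2.54, 2.54]. Speed limits (rad/s): [2.39, 2.39, 3.01, 3.14, 3.14, 3.14].

## Interface

Orientations are given as a rotation vector (axis times angle).
In Python, from workcell import get_obs, get_image, camera_model, close_job, look_for, outline_of, pinpoint gives the robot as it stands.
- The arm moves only by the shell command python3 -m jog 'ROWS'. ROWS is text: rows parted by semicolons, each of 7 numbers parted by spaces: the shift along the tool's x, y, z as a fraction of full scale, then the turn, a rotation vector about the tool's x, y, z as a fraction of full scale, then the closure, from -1 (fully open) to 1 (shut). A call has 1 to 8 rows; each row is the pose to reach, as a shift and turn from the pose commanded when the call began, along the tool's axes at that moment; what a row does not reach only later rows make up. Full scale, the value 1, is 0.2 m for a shift and 30 degrees for a turn. A row lasts 1/10 s, in which the tool goes at most 50 mm and 8.59 degrees, less where a joint would pass 70% of its speed; a pose out of reach is approached as far as the arm can. A call with a number of a shift or a turn outside -1 to 1 is refused whole. A call with a gripper value outside its range is refused whole. The fingers move at their own pace and stop on an object; the grip force is fixed at half the most. Time passes only in rows, so rows that repeat a pose let the fingers close. It gives the time, the measured TCP pose, the force, the opening and the grip force at its end, in the units of the state.
- get_obs(): the state, without advancing time (a new reading comes with each control period).
- get_image(name): name is "side" or "top" or "wrist"; returns the picture (420x560x3 uint8, red, green, blue); there is no depth.
- camera_model(name): a dict with "fx", "fy", "cx", "cy" (pixels), "origin" and "orientation" of the camera in the world; the wrist camera has in their place "tool_from_camera" (4x4, takes a point from camera to tool coordinates, whose origin is the TCP and whose axes are the flange's). Camera axes: x right, y down, z forward; pixel columns grow to the right and rows downward; lengths in mm; the calibration is good to about 2 mm. The wrist camera is an equidistant fisheye: a pixel r from the principal point sees the ray r / f radians off the axis. A picture is of the moment at which its call begins: read the wrist's pose just before it. camera_model takes no time and is no camera call.
- close_job(): hands the job in; it is judged then, once.
Trained networks look in the newest picture that a camera, given by its name, has taken for a name from the list of things; names that differ only in an ending like _2 or _b are one class to them, and where a whole thing is asked for, a point or a joint stands for the part that bears it (a point fixed in the world has none). Each returns a list of dicts, best first, with "confidence" (0 to 1); they miss things now and then, are a little off and sometimes report something else, mostly with a low value. They report only what shows in the picture. A call takes as long as a camera call. They do not tell look-alikes from the thing itself.
- look_for(target, camera): "xyz" ([x, y, z] in mm, in the coordinates of the camera as it stood for that picture, good to about 4 mm: the middle of the surface that is visible of it).
- outline_of(target, camera): "mask" (420x560 bool, what is visible of it).
- pinpoint(target, camera): "xyz" ([x, y, z] in mm, in the coordinates of the camera as it stood for that picture, good to about 4 mm: a listed point, or the origin of a listed thing).
The state is a dict: "t": time; "qpos": joint angles; "qvel": joint speeds; "joint_torque": joint torques, N m; "ee_pos": TCP position; "orientation": TCP orientation; "ft_force": force on the tool from outside, world axes, zero at the start; "moment": the same for the moment, N m; "width": finger opening in mm; "grasp_force": force on a finger pad.
Only numpy, scipy, OpenCV 4.12 (cv2) and the standard library are available. Lean on these libraries where they do the work, as an engineer would, in place of code of your own. Each camera call takes 0.05 s, during which the arm holds its last target. There are 200 camera calls.

## Task

Two tablet bottles with push-and-turn safety caps are fixed in wooden stands on the worktop, and the small mug stands in front of the one whose tablets are due. Open that bottle: press its cap down against the spring, twist it counter-clockwise while it is down, lift it off and finish holding it upright in the gripper about 6 cm straight above the neck, without putting it down or letting go. Leave the other bottle closed and its cap untouched, and do not disturb the mug, the tea light or the clothes peg.

Things in the scene. Friction and masses are not known exactly. Their poses are not given: they have to be found in the camera images.
- bottle_tall: fixed: amber bottle 52 mm across in a square wooden stand 74 x 74 x 18 mm screwed to the worktop; origin on its axis at the worktop, z up, -x is its front (towards the robot, give or take 0.35 rad). Its shoulder is 90 mm high; the neck above carries the cap. It may be the left or the right one; it cannot move or turn
- bottle_short: fixed: amber bottle 62 mm across in a square wooden stand 74 x 74 x 18 mm screwed to the worktop; origin on its axis at the worktop, z up, -x is its front (towards the robot, give or take 0.35 rad). Its shoulder is 60 mm high; the neck above carries the cap. It may be the left or the right one; it cannot move or turn
- cap_tall: loose: ribbed round white cap of the tall bottle, 44 mm across, 30 mm high, 35 g, hollow from below; origin on its axis at its underside, z up; raised bar on top points to -x. Locked at the start, x axis within 0.12 rad of the bottle's. Grip it across the ribs at any yaw, fingertips about 5 mm above the underside (TCP 24 mm above it): 8 mm of air lie between underside and shoulder
- cap_short: loose: ribbed round white cap of the short bottle, 44 mm across, 30 mm high, 35 g, hollow from below; origin on its axis at its underside, z up; raised bar on top points to -x. Locked at the start, x axis within 0.12 rad of the bottle's. Grip it across the ribs at any yaw, fingertips about 5 mm above the underside (TCP 24 mm above it): 8 mm of air lie between underside and shoulder
- seat_tall (a point): point on the tall bottle's axis, 98 mm above the worktop: origin of its cap when locked. Axes as the bottle's. Locked, the cap turns only 0.1 rad and cannot be lifted. Pressed 4.5 to 7 mm (stop) it turns counter-clockwise seen from above; two lugs come free between 0.8 and 2.3 rad of turn, so turn about 1.3; then it springs up 3 mm and lifts straight off
- seat_short (a point): point on the short bottle's axis, 68 mm above the worktop: origin of its cap when locked. Axes as the bottle's. Locked, the cap turns only 0.1 rad and cannot be lifted. Pressed 4.5 to 7 mm (stop) it turns counter-clockwise seen from above; two lugs come free between 0.8 and 2.3 rad of turn, so turn about 1.3; then it springs up 3 mm and lifts straight off
- spring_tall (a joint): spring plunger in the tall bottle's neck, bearing on the inside of the cap (m): 0 when the cap is locked, grows as the cap is pressed, 0.007 at the stop, -0.003 when the cap is off. It pushes up with 4.2 N at 0, 8 N at 0.0055 and 9.1 N at 0.007
- spring_short (a joint): the same in the short bottle
- small_mug: loose small cream mug 59 x 84 x 56 mm high, its handle to +y; origin under it. It stands about 90 mm in front of the bottle to open (axis to axis)
- tea_light: loose bystander: tea-light candle in a metal cup, 38 mm across, 17 mm high; origin under it. It stands in front of the other bottle
- peg: loose bystander: clothes peg 72 x 15 x 12 mm lying between the bottles; origin under it
Mind the look-alikes: they are no part of the job. Leave any orange look-alike of the cap_tall alone.

How it is judged (in metres and radians):
On the way, in this order (a step that is already met when the one before it is completed fails the run):
1. the cap of the bottle behind the small mug is pressed down 4 mm or more (((horizontal distance between small_mug and bottle_tall below 0.125 m and value of joint spring_tall above 0.0038 m) or (horizontal distance between small_mug and bottle_short below 0.125 m and value of joint spring_short above 0.0038 m))), for 0.1 s.
2. this cap is turned more than 0.6 rad (((horizontal distance between small_mug and bottle_tall below 0.125 m and angle between the x axis of cap_tall and the x axis of bottle_tall, either way round above 0.6 rad) or (horizontal distance between small_mug and bottle_short below 0.125 m and angle between the x axis of cap_short and the x axis of bottle_short, either way round above 0.6 rad))), for 0.1 s.
At the end, for the whole second after the job is handed in: The due bottle's cap is held in the fingers at rest, 30 to 120 mm above its locked height, within 30 mm of the bottle's axis, tilted under 0.35 rad, clear of the bottle; the other cap is within 5 mm of its seat and 0.25 rad of locked (((horizontal distance between small_mug and bottle_tall below 0.125 m and z of cap_tall in the frame of seat_tall between 0.03 and 0.12 m and horizontal distance between cap_tall and seat_tall below 0.03 m and angle between cap_tall's own z axis and vertical below 0.35 rad and linear speed of cap_tall below 0.03 m/s and contact force between the fingers and cap_tall above 2 N and contact force between cap_tall and bottle_tall below 0.1 N and distance between cap_short and seat_short below 0.005 m and angle between the x axis of cap_short and the x axis of bottle_short, either way round below 0.25 rad) or (horizontal distance between small_mug and bottle_short below 0.125 m and z of cap_short in the frame of seat_short between 0.03 and 0.12 m and horizontal distance between cap_short and seat_short below 0.03 m and angle between cap_short's own z axis and vertical below 0.35 rad and linear speed of cap_short below 0.03 m/s and contact force between the fingers and cap_short above 2 N and contact force between cap_short and bottle_short below 0.1 N and distance between cap_tall and seat_tall below 0.005 m and angle between the x axis of cap_tall and the x axis of bottle_tall, either way round below 0.25 rad))); the arm keeps its last pose, push and grip.
It fails at once if the small mug is moved more than 25 mm (distance of small_mug from where it was at the start of the episode above 0.025 m).
It fails at once if the tea light is moved more than 25 mm (distance of tea_light from where it was at the start of the episode above 0.025 m).
It fails at once if the peg is moved more than 25 mm (distance of peg from where it was at the start of the episode above 0.025 m).
It fails at once if the other bottle's cap is handled (more than 2 N from the fingers) ((horizontal distance between small_mug and bottle_tall below 0.125 m and contact force between the fingers and cap_short above 2 N) or (horizontal distance between small_mug and bottle_short below 0.125 m and contact force between the fingers and cap_tall above 2 N)).
It also fails if it takes over 38 s, if anything falls off the work surface, if the arm or the gripper's body presses on something with over 40 N, if the wrist force passes 120 N, or if a joint passes its speed limit or range.

## Working session

There is one attempt and no reset: what is moved stays moved. The work goes in short steps, Python scripts to look and compute and a shell command to move; the robot and the scene stay as the last step left them, time stands still between calls to the robot, and variables do not carry over. Pictures are saved under pics/ and viewed, at most 10 in all, crops included, and the job is handed in when it is done.

```bash
mkdir -p pics; cat > h.py <<'E'
import numpy as np,cv2
from scipy.spatial.transform import Rotation as R
from workcell import *
def cam2w(n,p):
    m=camera_model(n)
    o=np.array(m["orientation"],float)
    Rm=o if o.shape==(3,3) else R.from_rotvec(o).as_matrix()
    return Rm@np.array(p)+np.array(m["origin"])
def save(n,f,crop=None,s=1):
    im=get_image(n)[:,:,::-1]
    if crop: x0,y0,x1,y1=crop; im=im[y0:y1,x0:x1]
    cv2.imwrite("pics/"+f,cv2.resize(im,None,fx=s,fy=s,interpolation=cv2.INTER_CUBIC))
E
python3 - <<'E'
from h import *
for n in("top","side"):
    print(camera_model(n))
    save(n,n+"0.png")
    for t in("bottle_tall","bottle_short","cap_tall","cap_short","seat_tall","seat_short","small_mug","tea_light","peg"):
        for r in pinpoint(t,n)[:3]: print(n,t,round(r["confidence"],2),cam2w(n,r["xyz"]).round())
o=get_obs();print(o["t"],o["ee_pos"],o["orientation"],o["width"])
E
```

```text
{'fx': 460.3382028446522, 'fy': 460.3382028446522, 'cx': 266.52479830476614, 'cy': 219.75728655794558, 'origin': array([322.90166517,  -7.53267057, 987.98417615]), 'orientation': array([-2.12261688,  2.16842255, -0.16013296])}
top bottle_tall 0.94 [ 455. -167.    4.]
top bottle_short 0.76 [459.  73.   2.]
top cap_tall 0.84 [ 457. -168.   97.]
top cap_tall 0.72 [ 558. -113.    3.]
top cap_tall 0.72 [466. -66.  -4.]
top cap_short 0.84 [465.  76.  70.]
top seat_tall 0.6 [ 454. -167.   97.]
top seat_short 0.86 [465.  77.  65.]
top small_mug 0.73 [ 367. -195.   -1.]
top small_mug 0.49 [ 454. -170.   96.]
top tea_light 0.57 [379.  81.   2.]
top tea_light 0.26 [ 366. -195.   -1.]
top peg 0.74 [539. -21.   4.]
{'fx': 382.0873894006899, 'fy': 382.0873894006899, 'cx': 281.1229980756417, 'cy': 206.90880917152896, 'origin': array([341.0070637 , 645.09342669, 641.8284238 ]), 'orientation': array([-0.3067766 ,  2.76096921, -1.30910945])}
side bottle_tall 0.69 [ 452. -167.    0.]
side bottle_short 0.73 [464.  73.  -2.]
side cap_tall 0.65 [466. -62.  -1.]
side cap_tall 0.63 [ 452. -170.   96.]
side cap_tall 0.62 [ 552. -111.    0.]
side seat_tall 0.98 [ 454. -171.   98.]
side seat_short 0.75 [463.  70.  67.]
side small_mug 0.56 [ 369. -188.    3.]
side tea_light 0.48 [374.  78.   1.]
side peg 0.58 [539. -20.   3.]
side peg 0.52 [ 454. -168.    0.]
1.0 [ 214.80121723 -586.91456015  241.37551492] [3.09339340e+00 5.48191595e-01 3.47350189e-05] 87.73414549831895
```

View pics/top0.png

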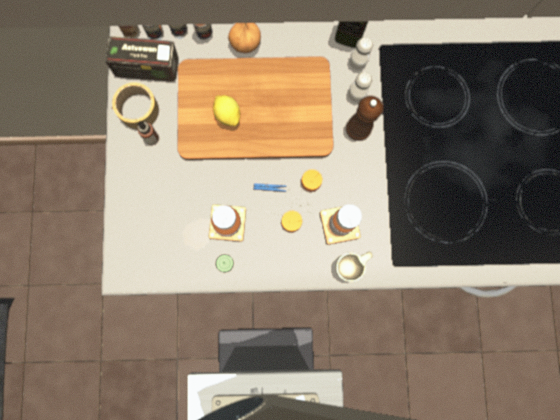

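View pics/side0.png

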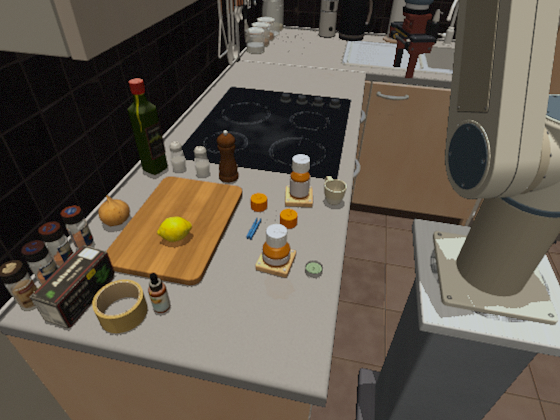

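The due bottle is the tall one: in the top picture the mug at (350,267) stands right in front of its cap at (347,217). The tea light (224,263) is in front of the short bottle's cap (224,216).

Things that could be mistaken for it are the short cap at (224,216) and the orange look-alikes at (312,180) and (291,221), both on the worktop. I choose the white cap at (347,217), top view. Next I'll check it in a close crop.

```bash
python3 - <<'E'
from h import *
save("top","crop1.png",(280,160,400,290),4)
E
python3 -m jog '0.2 -0.15 0 0 0 0 -1; 0.4 -0.32 0 0 0 0 -1; 0.6 -0.5 0 0 0 0 -1; 0.8 -0.65 0 0 0 0 -1; 0.92 -0.78 0 0 0 0 -1; 0.92 -0.78 0 0 0 0 -1'
```

```text
t: 1.65
ee_pos: [335.1, -373.2, 241.3]
orientation: [-3.091, -0.554, 0.0]
ft_force: [-0.2, -0.3, 0.2]
width: 87.6
grasp_force: 0.0
```

View pics/crop1.png

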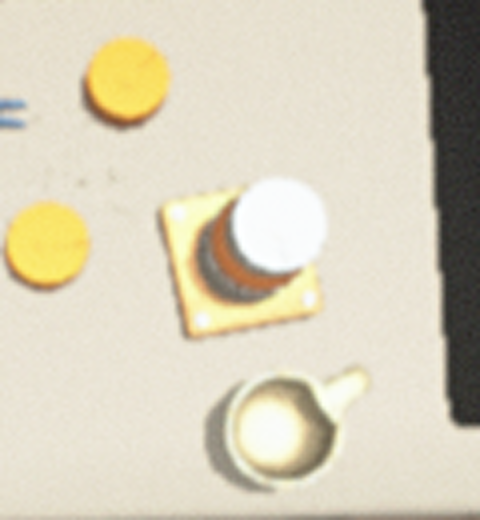

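The crop confirms it: a white cap at crop (280,225) on an amber bottle in its stand, with the mug at (280,430) in front. The orange discs lie flat on the worktop. I'll move above the cap.

```bash
python3 -m jog '0.2 -0.15 0 0 0 0 -1; 0.4 -0.32 0 0 0 0 -1; 0.6 -0.5 0 0 0 0 -1; 0.8 -0.65 0 0 0 0 -1; 0.91 -0.76 0 0 0 0 -1; 0.91 -0.76 0.2 0 0 0 -1; 0.91 -0.76 0.2 0 0 0 -1'
python3 - <<'E'
from h import *
o=get_obs();save("wrist","w1.png")
m=camera_model("wrist");print(m)
T=np.array(m["tool_from_camera"]);print(o["ee_pos"],o["orientation"],o["width"])
Rt=R.from_rotvec(o["orientation"]).as_matrix()
for k in range(3):
  for t in("cap_tall","seat_tall","bottle_tall"):
    o=get_obs();get_image("wrist")
    for r in pinpoint(t,"wrist")[:2]:
        p=(T@np.append(r["xyz"],1))[:3]; print(t,round(r["confidence"],2),(Rt@p+o["ee_pos"]).round(1))
for k in range(3):
  for n in("top","side"):
    get_image(n)
    for r in pinpoint("cap_tall",n)[:3]+pinpoint("seat_tall",n)[:1]: print(n,round(r["confidence"],2),cam2w(n,r["xyz"]).round(1))
E
```

```text
t: 2.35
ee_pos: [450.8, -170.5, 198.4]
orientation: [-3.09, -0.551, 0.009]
ft_force: [-0.9, -0.0, -1.5]
width: 87.7
grasp_force: 0.0
{'fx': 325.19226210127806, 'fy': 325.19226210127806, 'cx': 280.9698733802962, 'cy': 209.85730062817075, 'tool_from_camera': array([[-2.96775980e-04, -9.69135580e-01, -2.46528171e-01,
         6.76002272e+01],
       [ 9.99999601e-01, -7.98739171e-05, -8.89826124e-04,
        -2.17985068e-01],
       [ 8.42670986e-04, -2.46528336e-01,  9.69135217e-01,
        -1.43102075e+02],
       [ 0.00000000e+00,  0.00000000e+00,  0.00000000e+00,
         1.00000000e+00]])}
[ 450.79079749 -170.45182995  198.38088919] [-3.08953593 -0.55100649  0.0087771 ] 87.72548003541972
cap_tall 0.97 [463.2 -63.5  -3.3]
cap_tall 0.65 [ 455.8 -169.8   96.8]
bottle_tall 0.79 [ 455.2 -166.5    2.6]
bottle_tall 0.36 [454.4  70.   -4. ]
cap_tall 0.96 [ 455.  -165.1   96.6]
cap_tall 0.83 [462.9 -63.6  -3.3]
bottle_tall 0.92 [ 453.8 -170.3    1.1]
bottle_tall 0.72 [ 361.9 -189.9    1.6]
cap_tall 0.97 [ 548.8 -108.1   -1.1]
cap_tall 0.92 [461.2 -60.1  -0.6]
bottle_tall 0.79 [ 454.5 -166.6   -1.9]
top 0.86 [461.6 -66.7  -1.3]
top 0.66 [ 5.55e+02 -1.09e+02 -3.00e-01]
side 0.7 [ 453.8 -167.8   97.1]
side 0.57 [462.6 -65.5  -1.3]
side 0.52 [ 549.9 -108.3   -2.6]
side 0.97 [ 451.5 -170.2   97. ]
top 0.88 [463.1 -61.7  -1.4]
top 0.6 [ 552.2 -111.2    1.9]
top 0.55 [458.9  74.2  -0. ]
side 0.71 [462.8 -63.9  -2.2]
side 0.7 [ 451.6 -170.9   95.5]
side 0.64 [ 551.2 -111.6   -0.6]
side 0.77 [ 455.2 -170.5   97.5]
top 0.89 [463.6 -64.3  -2.3]
top 0.55 [ 5.554e+02 -1.133e+02 -2.000e-01]
side 0.72 [ 452.8 -170.2   98.9]
side 0.71 [ 548.5 -110.5    0. ]
side 0.6 [462.1 -62.3  -2.2]
side 0.82 [ 456.2 -169.7   97.1]
```

View pics/w1.png

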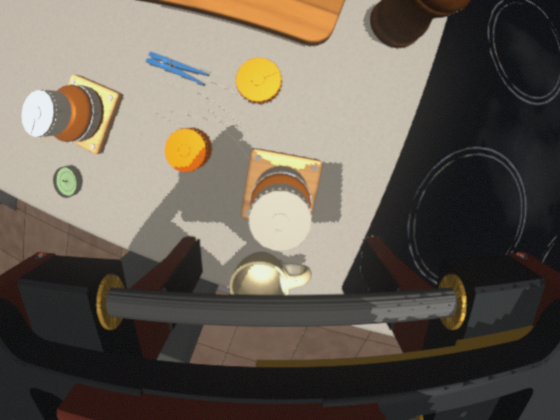

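The wrist view shows the cap at (280,220), between the open fingers. That works out to about (455,-168), which agrees with the networks. Next is a partial descent, letting the arm settle.

```bash
python3 -m jog '0.02 0 0.1 0 0 0 -1; 0.02 0 0.2 0 0 0 -1;0.02 0 0.2 0 0 0 -1;0.02 0 0.2 0 0 0 -1;0.02 0 0.2 0 0 0 -1'
python3 - <<'E'
from h import *
o=get_obs()
M=R.from_rotvec(o["orientation"]).as_matrix()
d=M.T@(np.array([455,-168.3,122])-o["ee_pos"])
print(o["ee_pos"],M.round(3),d/200,o["ft_force"],o["qpos"])
E
```

```text
t: 4.7
ee_pos: [456.9, -170.7, 162.2]
orientation: [3.093, 0.548, 0.002]
ft_force: [0.1, -0.1, 0.8]
width: 87.5
grasp_force: 0.0
[ 456.93186993 -170.74685539  162.19089455] [[ 0.939  0.344  0.001]
 [ 0.344 -0.939 -0.   ]
 [ 0.001  0.001 -1.   ]] [-0.00504408 -0.0149683   0.20093827] [ 0.10301252 -0.14103616  0.78135833] [-3.82010497e-01  3.41673566e-01  1.98772391e+00 -3.53778207e-06
  8.11008962e-01  8.38019476e-01]
```

```bash
python3 -m jog '-0.005 -0.015 0.1 0 0 0 -1; -0.005 -0.015 0.2 0 0 0 -1; -0.005 -0.015 0.2 0 0 0 -1; -0.005 -0.015 0.2 0 0 0 0.2;-0.005 -0.015 0.2 0 0 0 1; -0.005 -0.015 0.2 0 0 0 1; -0.005 -0.015 0.2 0 0 0 1; -0.005 -0.015 0.2 0 0 0 1'
```

```text
t: 5.5
ee_pos: [454.7, -168.1, 121.8]
orientation: [3.093, 0.548, 0.001]
ft_force: [-0.4, -0.1, -0.4]
width: 51.3
grasp_force: 0.0
```

```bash
python3 -m jog '0 0 0 0 0 0 1; 0 0 0 0 0 0 1; 0 0 0 0 0 0 1; 0 0 0 0 0 0 1'
```

```text
t: 5.9
ee_pos: [454.5, -168.0, 121.5]
orientation: [3.093, 0.548, 0.0]
ft_force: [0.1, 0.4, 3.7]
width: 43.6
grasp_force: 30.0
```

```bash
python3 -m jog '0 0 0.015 0 0 0 1; 0 0 0.03 0 0 0 1; 0 0 0.03 0 0 0 1; 0 0 0.03 0 0 0 1'
```

```text
t: 6.3
ee_pos: [454.6, -168.1, 115.5]
orientation: [3.093, 0.548, 0.0]
ft_force: [-1.1, 0.9, 8.4]
width: 43.6
grasp_force: 30.0
```

Pressed to about 6 mm, and 8.4 N matches the spring. Now I twist counter-clockwise, which is negative about tool z.

```bash
python3 -m jog '0 0 0 0 0 -0.2 1; 0 0 0 0 0 -0.4 1; 0 0 0 0 0 -0.6 1; 0 0 0 0 0 -0.8 1; 0 0 0 0 0 -0.9 1; 0 0 0 0 0 -0.9 1'
```

```text
t: 6.9
ee_pos: [455.1, -168.3, 115.8]
orientation: [2.878, 1.257, 0.002]
ft_force: [-0.4, -0.2, 7.5]
width: 43.8
grasp_force: 30.0
```

```bash
python3 -c "
from h import *
o=get_obs();print(o['moment'],o['qpos'],R.from_rotvec(o['orientation']).as_matrix()[:2,0])"
```

```text
[0.09206135 0.07763381 0.06874456] [-3.78761742e-01  4.20418588e-01  2.01712301e+00  3.37610398e-05
  7.02685228e-01  3.68478101e-01] [0.67963515 0.73355013]
```

```bash
python3 -m jog '0 0 0.002 0 0 -0.2 1; 0 0 0.002 0 0 -0.4 1; 0 0 0.002 0 0 -0.6 1; 0 0 0.002 0 0 -0.8 1; 0 0 0.002 0 0 -0.9 1; 0 0 0.002 0 0 -0.9 1'
```

```text
t: 7.5
ee_pos: [455.1, -168.2, 115.4]
orientation: [2.505, 1.894, 0.001]
ft_force: [-0.4, 1.5, 6.9]
width: 43.5
grasp_force: 30.0
```

```bash
python3 -m jog '0 0 0 0 0 -0.2 1; 0 0 0 0 0 -0.4 1; 0 0 0 0 0 -0.6 1; 0 0 0 0 0 -0.8 1; 0 0 0 0 0 -0.9 1; 0 0 0 0 0 -0.9 1'; python3 -c "
from h import *
o=get_obs();print(o['moment'],o['qpos'],R.from_rotvec(o['orientation']).as_matrix()[:2,0]);save('wrist','w2.png',(160,120,400,300),3)"
```

```text
t: 8.1
ee_pos: [454.9, -168.1, 115.3]
orientation: [1.994, 2.427, 0.001]
ft_force: [-0.8, 1.0, 7.5]
width: 43.5
grasp_force: 30.0
[ 0.23276188  0.06154699 -0.02229783] [-3.78676586e-01  4.21141666e-01  2.01746254e+00  2.23291841e-04
  7.02013407e-01 -5.74019748e-01] [-0.1939358   0.98101414]
```

View pics/w2.png

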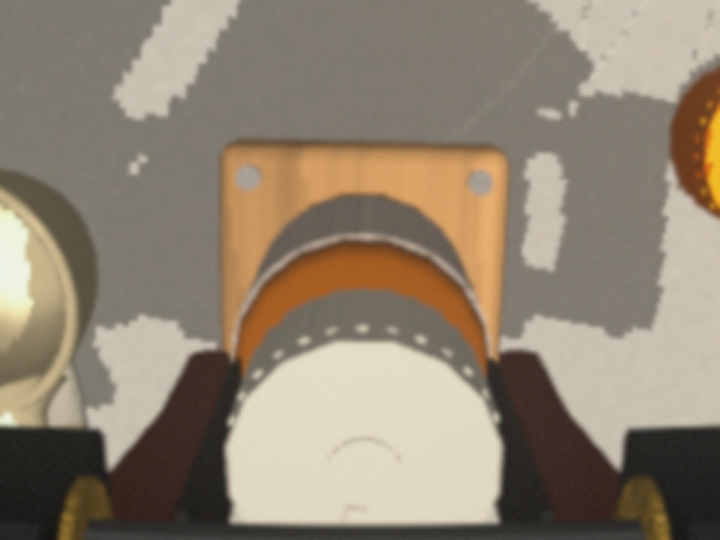

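The wrist crop shows the cap gripped between the pads, with its top centred near (363,440). The arm has turned 1.41 rad. I'll lift gently and watch the force.

```bash
python3 -m jog '0 0 -0.015 0 0 0 1; 0 0 -0.03 0 0 0 1; 0 0 -0.045 0 0 0 1; 0 0 -0.06 0 0 0 1; 0 0 -0.06 0 0 0 1'
```

```text
t: 8.65
ee_pos: [454.3, -168.0, 127.0]
orientation: [-1.996, -2.426, 0.0]
ft_force: [0.4, -0.4, 0.7]
width: 43.6
grasp_force: 30.0
```

```bash
python3 -m jog '0 0 -0.05 0 0 0 1; 0 0 -0.11 0 0 0 1; 0 0 -0.17 0 0 0 1; 0 0 -0.23 0 0 0 1; 0 0 -0.28 0 0 0 1; 0 0 -0.28 0 0 0 1; 0 0 -0.28 0 0 0 1; 0 0 -0.28 0 0 0 1'; python3 -c "
from h import *
save('side','s2.png',(240,100,400,220),4)
for r in pinpoint('cap_tall','side'): print(r['confidence'],cam2w('side',r['xyz']))
o=get_obs();print(o['ee_pos'],o['qvel'],o['width'],o['grasp_force'],o['ft_force'])"
```

```text
t: 9.45
ee_pos: [454.1, -167.9, 182.7]
orientation: [-1.996, -2.425, 0.0]
ft_force: [-0.9, 0.2, -0.7]
width: 43.2
grasp_force: 30.0
0.89 [ 454.15322629 -169.72583503  156.96974684]
0.85 [463.57505314 -64.96131963  -2.30823498]
0.77 [ 551.54474976 -109.69014601   -1.06141211]
0.24 [537.20688431 -19.01661011   2.55459404]
[ 454.08371985 -167.90809152  182.45383016] [ 3.26627417e-04  1.86839534e-03  9.28588964e-05 -2.09002783e-03
  6.71202418e-04 -1.08940294e-03] 42.95583900984684 29.999855244532228 [0.12924044 0.52345457 0.27389878]
```

View pics/s2.png

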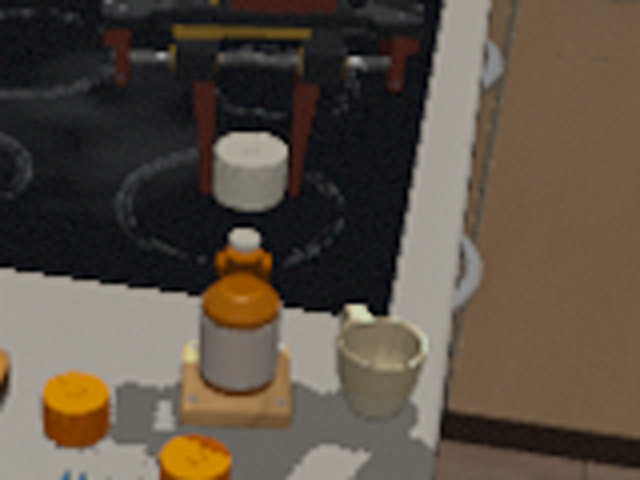

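The cap is held upright between the fingers at crop (250,170), about 59 mm above the bare neck at (243,250). The mug at (380,360) hasn't moved.

```bash
python3 -c "
from workcell import *
print(close_job())"
```

```text
the job is handed in; nothing more can be done
None
```

I opened the tall bottle, the one behind the mug, and handed the job in with its cap gripped upright about 59 mm above its locked height; the short bottle's cap, the tea light and the peg were never approached, the mug stayed in place, and no verdict came back.

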